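# Fit a keyed hub on a sprung spindle

### The arm

A 6-joint arm with a two-finger parallel gripper is mounted at the origin on a cart in front of the work surface, level with it; the furniture and walls round the work are solid. World frame = base frame: x ahead of the robot, y to its left, z up, the work surface at z = 0. Lengths are in m, angles in rad, forces in N, time in s.
With the tool pointing down it reaches from about 0.375 to 0.9 m from the base axis. Payload 3.1 kg.
Tool frame: the origin (TCP) lies on the centre line of the jaws, within the pads' length; the fingertips stand robot.tip_reach ahead of it and the grasp point (between the pads) is the TCP (robot.tip_reach is the distance from the TCP to the fingertips, in m); z points along the fingers, y is the direction in which the jaws open and shut (so a half turn about z gives the same grasp; the last joint's range is limited). The gripper opens to 87 mm and grips with 3 to 60 N. Pads are 19 mm wide; open, the fingers measure 117 mm over their backs; the gripper's body (75 mm by 190 mm) begins 51 mm behind the grasp point.
Start: joints at [-1.405, 0.527, 1.433, -0, 1.181, -0.178], TCP at [0.211, -0.588, 0.242] pointing down, gripper open.
Joint ranges: [-3.08, 3.08], [-0.75, 2.2], [0.22, 2.44], [-1.43, 4.57], [0, 2.65], [-2.85, 2.85]. Speed limits (rad/s): [2.79, 2.79, 3.14, 3.14, 3.14, 3.14].

### API

Orientations are given as a unit quaternion [x, y, z, w].
In Python, from rig import telemetry, viewer, robot gives the robot as it stands. The module is installed in compiled form; this text tells all that it offers.
- The arm moves only by the tool step_arm, never from a script. Its argument "targets" is a list of rows, each an object of numbers: "dx", "dy", "dz": the shift along the tool's x, y, z in m; "rx", "ry", "rz": the turn, a rotation vector about the tool's x, y, z in degrees. In form: [{"dx": .., "dy": .., "dz": .., "rx": .., "ry": .., "rz": ..}, ...]. A call has exactly 5 rows; each row is the pose to reach, as a shift and turn from the pose measured when the call began, along the tool's axes at that moment; what a row does not reach only later rows make up. A row lasts 1/8 s, in which the tool goes at most 62.5 mm and 10.7 degrees, less where a joint would pass 70% of its speed; a pose out of reach is approached as far as the arm can. A call with a gripper value outside its range is refused whole. "gripper" is the opening, from 0 (shut) to 1 (fully open), set as the call begins (left out, the last holds). The fingers move at their own pace and stop on an object; "force" is the grip in N (left out, the last holds). Time passes only in rows, so rows that repeat a pose let the fingers close, or fill a call up. It gives the time, the measured TCP pose, the force and the opening at its end, in the units of the state.
- telemetry.get_obs(): the state, without advancing time (a new reading comes with each control period).
- viewer.camera(name): name is "side" or "top"; returns a dict with "img" (384x512x3 uint8, blue, green, red), "depth" (384x512 float32, m along the optical axis (not along the pixel's ray), 0 where there is no reading), "K" (3x3 intrinsics, pixels), "R" (3x3) and "t" (3): a world point X has camera coordinates R X + t. Camera axes: x right, y down, z forward; pixel columns grow to the right and rows downward; lengths in m; the calibration is good to about 2 mm. A picture is of the moment at which its call begins.
- robot.hand_in(): hands the job in, once; it reports no verdict.
The state is a dict: "time": time; "q": joint angles; "joint_velocities": joint speeds; "joint_torque": joint torques, N m; "position": TCP position; "tool_rot": TCP orientation; "ft_force": force on the tool from outside, world axes, zero at the start; "moment": the same for the moment, N m; "grip_width": finger opening in m.
Only numpy, scipy, OpenCV 4.12 (cv2) and the standard library are available. Lean on these libraries where they do the work, as an engineer would, in place of code of your own. Each camera call takes 0.05 s, during which the arm holds its last target.

### The job

Fit the keyed hub onto the upright shaft end of the spindle stand: set it over the pilot nose right way up, turn it under light pressure until its inner tab finds and drops into the shaft's keyway, and seat it fully home, flat on the shoulder, then let go. Never load the spindle with more than 25 N, and leave the ring nut, bolt, flanged bush and wrench where they lie.

Things in the scene. Friction and masses are not known exactly. Their poses are not given: they have to be found in the camera images.
- hub: Loose aluminium hub, 30 mm high, 0.17 to 0.33 kg, round (60 mm) with two flats 54 mm apart facing its own +y and -y: grip across these. Stands right way up. Origin: centre of underside, z up its axis. A 20 mm bore goes through the upper 22 mm; the lower 8 mm is a recess 44 mm across, open below. A raised rib, 12 x 6 mm, 3 mm high, on its top at the -x side marks the side of the tab.
- hub_tab (a point): The hub's one tab, inside the recess at the hub's own -x side, under the rib: 8 mm wide, from radius 14 to 22 mm, 8 mm deep, flush with the underside. This point is the middle of the tab's lower face, 18 mm from the hub's axis; axes as the hub's.
- stand: Fixed spindle stand: grey foot plate 100 x 100 x 12 mm, round housing up to 45 mm height (72 mm wide at the foot, 58 mm at the top), above it on the same axis the upright steel shaft end, sprung: pressed down it starts to give at about 4 N, then 1.2 N per mm, solid stop after 12 mm (about 19 N). Origin: centre of the plate's underside, z up.
- shoulder (a point): Centre of the flat shoulder on top of the shaft's 42 mm thick part (25 mm long); 85 mm above the worktop, sinks with the spring, axes as the stand's. A 10.5 mm wide keyway, open at the shoulder, runs down its -x side, but turned up to 0.9 rad either way: not measured, see or feel; 0.2 N m friction holds it. Hub origin is level with this point with the tab on the shoulder, 8 mm below it when home.
- nose_tip (a point): Top centre of the pilot nose, 24 mm above the shoulder on the shaft axis. The nose is 18 mm thick for 16 mm above the shoulder, then tapers to 9 mm at the tip. The hub's bore rides on it and centres the hub with 1 mm play all round; with the hub home the nose stands 2 mm out of the bore.
- ring_nut: Bystander: loose steel coupling ring, 60 mm across, 21 mm high, lying flat; origin centre of underside.
- long_bolt: Bystander: loose hex bolt lying flat, 88 mm long, 22 mm head; origin under its middle.
- flanged_bush: Bystander: loose steel flanged bush standing on its flange, 41 mm across, 33 mm high; origin centre of underside.
- wrench: Bystander: loose flat wrench 198 x 33 x 6 mm; origin under its middle.
Mind the look-alikes: they are no part of the job. Of the things shaped like the stand, the grey one is meant.

How it is judged:
By the outcome, as a careful person would: the job done as asked, in the order asked, and still so for the second after the job is handed in, with the robot touching nothing.
It also fails if it takes over 54 s, if anything falls off the work surface, if the arm or the gripper's body presses on something with over 40 N, if the wrist force passes 120 N, or if a joint passes its speed limit or range.

## Working session

There is one attempt and no reset: what is moved stays moved. The work goes in short steps, Python scripts to look and compute and a tool call to move; the robot and the scene stay as the last step left them, time stands still between calls to the robot, and variables do not carry over. Pictures are saved under pics/ and viewed, and the job is handed in when it is done.

Besides the shell and the picture viewer there is one more tool, called after "Emit:" as a command line: name --argument value ..., lists and objects as JSON in quotes. step_arm: Moves the arm, as the interface text tells. Its arguments: {"type":"object","properties":{"targets":{"type":"array"},"gripper":{"type":"number"},"force":{"type":"number"}},"required":["targets"]}

```bash
mkdir -p pics
cat > h.py <<'E'
import numpy as np, cv2
from rig import telemetry, viewer, robot
np.set_printoptions(precision=4,suppress=True)
def cam(n):
    c=viewer.camera(n); np.savez(f'{n}.npz',**c); return c
def world(c,u,v,z=None):
    R,t,K=map(np.array,(c['R'],c['t'],c['K']))
    d=R.T@np.linalg.inv(K)@np.array([u,v,1.]); o=-R.T@t
    if z is not None: return o+d*(z-o[2])/d[2]
    return o+d*float(c['depth'][int(round(v)),int(round(u))])
def proj(c,X):
    p=c['K']@(c['R']@np.array(X)+c['t']); return p[:2]/p[2]
E
python3 - <<'E'
from h import *
for n in('side','top'):
    c=cam(n); cv2.imwrite(f'pics/{n}0.png',c['img']); print(n,c['K'][0,0],-c['R'].T@c['t'])
print(telemetry.get_obs(),robot.tip_reach)
E
```

```text
side 438.1676220751041 [0.3862 0.561  1.1804]
top 420.26567828135353 [0.3477 0.0281 1.3591]
{'time': 0.1, 'q': array([-1.4055,  0.5284,  1.4338, -0.    ,  1.1814, -0.1785]), 'joint_velocities': array([ 0.0003, -0.0021, -0.0041, -0.0005, -0.0004, -0.0001]), 'joint_torque': array([  0.0001, -44.0986, -17.7151,   0.0634,   0.0533,  -0.0001]), 'position': array([ 0.2106, -0.5878,  0.2407]), 'tool_rot': array([ 0.9853,  0.1711, -0.    , -0.001 ]), 'ft_force': array([-0.3728,  0.3293,  0.4063]), 'moment': array([ 0.03  , -0.0179,  0.043 ]), 'grip_width': 0.08717199236305588} 0.019
```

View pics/side0.png

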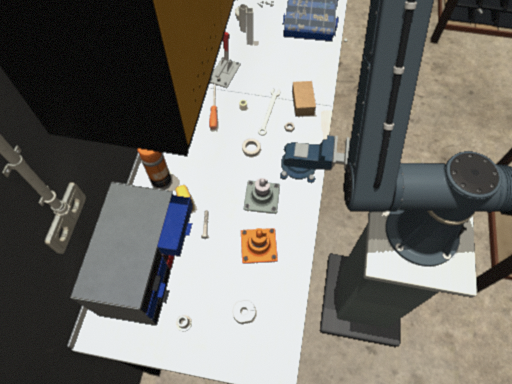

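View pics/top0.png

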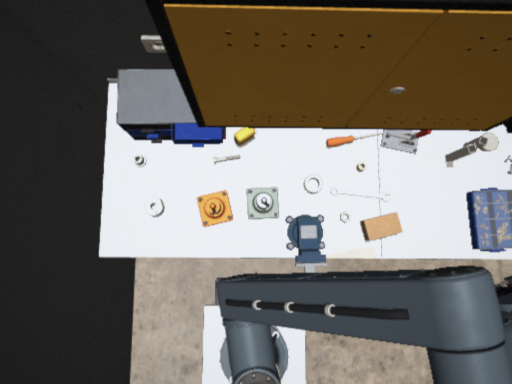

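Run:
```python
from h import *
s=dict(np.load('side.npz'));t=dict(np.load('top.npz'))
def crop(c,u,v,r=25): return cv2.resize(c['img'][v-r:v+r,u-r:u+r],(260,260),interpolation=cv2.INTER_CUBIC)
a=np.hstack([crop(s,244,312),crop(s,251,147),crop(s,262,194)])
b=np.hstack([crop(t,155,207),crop(t,313,184),crop(t,263,202)])
cv2.imwrite('pics/crops0.png',np.vstack([a,b]))
for c,l in((t,[(155,207),(313,184),(160,200),(318,177),(263,202),(140,160),(226,158),(361,167),(344,216),(360,195)]),(s,[(244,304),(251,140),(262,181)])):
    for p in l: print(p,world(c,*p))
```

```text
(155, 207) [ 0.4557  0.3241 -0.0029]
(313, 184) [ 0.5354 -0.188   0.0004]
(160, 200) [0.4752 0.3019 0.0314]
(318, 177) [ 0.5554 -0.2011  0.0219]
(263, 202) [ 0.465  -0.0204  0.1041]
(140, 160) [0.6017 0.3688 0.0367]
(226, 158) [0.616  0.0973 0.0138]
(361, 167) [ 0.5945 -0.349  -0.0039]
(344, 216) [ 0.4315 -0.2882 -0.0007]
(360, 195) [ 0.5001 -0.3409  0.0045]
(244, 304) [0.4605 0.3049 0.0261]
(251, 140) [ 0.5398 -0.2079  0.0197]
(262, 181) [ 0.4721 -0.0191  0.1103]
```

View pics/crops0.png

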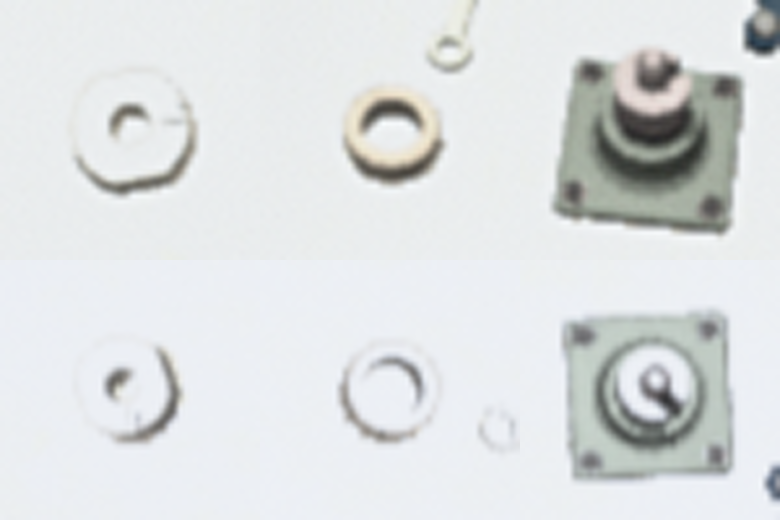

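Run:
```python
from h import *
s=dict(np.load('side.npz'));t=dict(np.load('top.npz'))
def cloud(c):
    v,u=np.mgrid[0:384,0:512]; d=c['depth']
    p=np.stack([u,v,np.ones_like(u)],-1)@np.linalg.inv(c['K']).T*d[...,None]
    return (p-c['t'])@c['R']
for n,c in(('side',s),('top',t)):
    P=cloud(c); np.save(n+'_P.npy',P)
    for nm,xy,r,z0,z1 in(('hub',(.46,.315),.045,.022,.045),('shoulder',(.465,-.02),.03,.078,.093),('ringnut',(.54,-.2),.04,.015,.03)):
        m=(np.hypot(P[...,0]-xy[0],P[...,1]-xy[1])<r)&(P[...,2]>z0)&(P[...,2]<z1)
        q=P[m]; 
        vs,us=np.nonzero(m); cnt=np.stack([us,vs],1).astype(np.float32)
        print(n,nm,m.sum(),q.mean(0),q.min(0),q.max(0),'z sd',q[:,2].std(),'pix',cnt.min(0),cnt.max(0))
def big(c,u,v,r=16,k=24): 
    g=cv2.resize(c['img'][v-r:v+r,u-r:u+r],(r*k,r*k),interpolation=cv2.INTER_CUBIC).astype(float)
    return np.clip((g-60)*1.3,0,255).astype(np.uint8)
def eq(c,u,v,r=16,k=12):
    g=c['img'][v-r:v+r,u-r:u+r]; g=cv2.resize(g,(384,384),interpolation=cv2.INTER_CUBIC)
    l=cv2.cvtColor(g,cv2.COLOR_BGR2GRAY); l=np.clip((l.astype(float)-190)*4,0,255).astype(np.uint8)
    return np.hstack([g,cv2.cvtColor(l,cv2.COLOR_GRAY2BGR)])
cv2.imwrite('pics/hub1.png',cv2.resize(np.vstack([eq(s,244,312),eq(t,157,207)]),(600,600)))
cv2.imwrite('pics/key1.png',cv2.resize(np.vstack([eq(s,262,190),eq(t,263,202)]),(600,600)))
```

```text
side hub 374 [0.4573 0.3233 0.0298] [0.428  0.2936 0.0223] [0.4869 0.3517 0.037 ] z sd 0.0024394083121919525 pix [233. 300.] [255. 322.]
side shoulder 122 [ 0.4727 -0.0184  0.0849] [ 0.4515 -0.0449  0.0781] [ 0.4932 -0.0026  0.0921] z sd 0.002740101982701826 pix [255. 178.] [269. 191.]
side ringnut 139 [ 0.5363 -0.1886  0.0202] [ 0.506  -0.2177  0.015 ] [ 0.5644 -0.1621  0.0276] z sd 0.0025362158552038982 pix [242. 138.] [260. 153.]
top hub 253 [0.4591 0.3232 0.0295] [0.4307 0.2942 0.0226] [0.488  0.3525 0.0375] z sd 0.002813556209184008 pix [144. 196.] [162. 214.]
top shoulder 108 [ 0.4743 -0.0203  0.0847] [ 0.4546 -0.0423  0.079 ] [ 0.4945 -0.0027  0.0907] z sd 0.002380496662168576 pix [257. 193.] [270. 206.]
top ringnut 140 [ 0.5379 -0.1883  0.0208] [ 0.5072 -0.2144  0.015 ] [ 0.5657 -0.1618  0.0277] z sd 0.002697825576060723 pix [306. 174.] [322. 192.]
```

View pics/hub1.png

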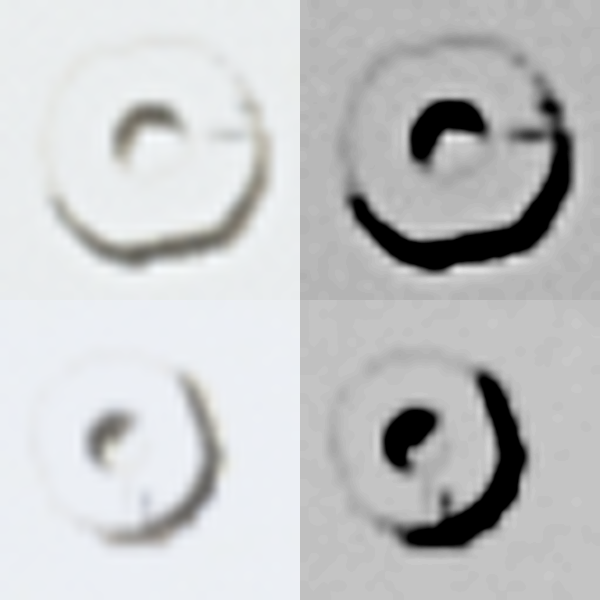

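View pics/key1.png

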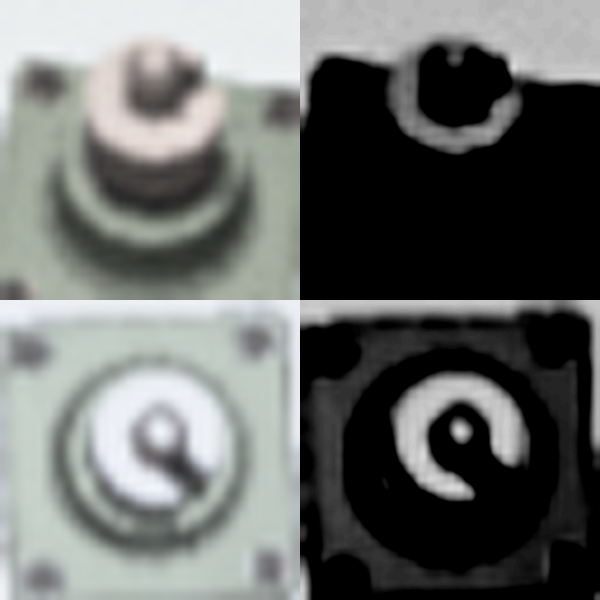

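Run:
```python
from h import *
def polar(n,xy,z,rmax,rr=None):
    c=dict(np.load(n+'.npz')); g=cv2.cvtColor(c['img'],cv2.COLOR_BGR2GRAY).astype(np.float32)
    th=np.radians(np.arange(0,360,4)); r=np.arange(0,rmax,.0005)
    X=np.stack([xy[0]+r[None]*np.cos(th)[:,None],xy[1]+r[None]*np.sin(th)[:,None],np.full((len(th),len(r)),z)],-1)
    p=(X@c['R'].T+c['t'])@c['K'].T; uv=(p[...,:2]/p[...,2:]).astype(np.float32)
    return th,r,cv2.remap(g,uv[...,0].copy(),uv[...,1].copy(),cv2.INTER_CUBIC)
for n,hx,sx in(('side',(.4575,.323),(.4726,-.023)),('top',(.4594,.323),(.4745,-.023))):
    th,r,I=polar(n,hx,.030,.036)
    cv2.imwrite(f'pics/pol_hub_{n}.png',cv2.resize(np.clip((I-170)*3,0,255).astype(np.uint8),None,fx=7,fy=5,interpolation=0))
    # outermost strong edge: max |dI/dr| in 24..34mm
    sel=(r>.023)&(r<.0345); G=np.abs(np.gradient(I,axis=1))[:,sel]; k=G.argmax(1)
    print(n,'hub edge r(mm):');print([(int(np.degrees(a)),round(r[sel][i]*1e3,1),round(float(G[j,i]),1)) for j,(a,i) in enumerate(zip(th,k))])
    th,r,I=polar(n,sx,.085,.03)
    sel=(r>.015)&(r<.020); m=I[:,sel].mean(1); 
    print(n,'shoulder brightness r15-20',[(int(np.degrees(a)),int(x)) for a,x in zip(th,m)])
    w=np.clip(200-m,0,None); aa=(np.degrees(th)>150)&(np.degrees(th)<300)
    print('key angle',np.degrees(np.angle((w*np.exp(1j*th))[aa].sum())))
```

```text
side hub edge r(mm):
[(0, np.float64(26.5), 0.7), (4, np.float64(32.5), 1.0), (8, np.float64(32.0), 1.3), (12, np.float64(32.0), 1.2), (16, np.float64(32.0), 1.5), (20, np.float64(31.5), 0.8), (24, np.float64(27.0), 1.4), (28, np.float64(27.5), 2.2), (32, np.float64(28.0), 2.4), (36, np.float64(33.0), 3.2), (40, np.float64(32.5), 6.2), (44, np.float64(32.5), 11.0), (48, np.float64(29.0), 11.8), (52, np.float64(32.5), 10.8), (56, np.float64(29.0), 12.4), (59, np.float64(33.0), 13.6), (64, np.float64(29.0), 15.6), (68, np.float64(33.0), 16.8), (72, np.float64(29.5), 16.7), (76, np.float64(29.5), 20.1), (80, np.float64(29.0), 19.0), (84, np.float64(34.0), 19.0), (88, np.float64(33.0), 18.2), (92, np.float64(33.5), 19.2), (96, np.float64(27.0), 19.3), (100, np.float64(26.5), 20.1), (104, np.float64(26.5), 19.3), (108, np.float64(26.5), 19.5), (112, np.float64(31.0), 19.3), (116, np.float64(32.0), 18.9), (119, np.float64(32.0), 18.4), (124, np.float64(26.5), 18.5), (128, np.float64(27.5), 18.8), (132, np.float64(28.0), 17.7), (136, np.float64(28.5), 18.4), (140, np.float64(34.0), 16.5), (
[... 5871 characters left out ...]
8), (136, 238), (140, 237), (144, 238), (148, 240), (152, 239), (156, 238), (160, 238), (164, 237), (168, 239), (172, 238), (176, 235), (180, 232), (184, 220), (188, 202), (192, 177), (196, 142), (200, 114), (204, 87), (208, 69), (212, 63), (216, 69), (220, 90), (224, 123), (228, 160), (232, 194), (236, 219), (239, 231), (244, 235), (248, 236), (252, 235), (256, 234), (260, 234), (264, 233), (268, 232), (272, 233), (276, 233), (280, 234), (284, 234), (288, 233), (292, 233), (296, 231), (300, 231), (304, 231), (308, 227), (312, 225), (316, 226), (320, 225), (324, 224), (328, 225), (332, 225), (336, 225), (340, 225), (344, 223), (348, 223), (352, 223), (356, 222)]
key angle -148.82716259118848
```

Run:
```python
from h import *
for n,hx,lo,hi in(('side',(.4575,.323),60,176),('top',(.4594,.323),212,318)):
    c=dict(np.load(n+'.npz')); g=cv2.cvtColor(c['img'],cv2.COLOR_BGR2GRAY).astype(np.float32)
    th=np.arange(lo,hi,4); r=np.arange(.018,.036,.0002); out=[]
    for a in np.radians(th):
        X=np.stack([hx[0]+r*np.cos(a),hx[1]+r*np.sin(a),0*r+.03],-1)
        p=(X@c['R'].T+c['t'])@c['K'].T; uv=(p[:,:2]/p[:,2:]).astype(np.float32)
        I=cv2.remap(g,uv[:,:1].copy(),uv[:,1:].copy(),cv2.INTER_LINEAR)[:,0]
        hi_=np.median(I[:15]); k=np.nonzero(I<hi_-35)[0]
        out.append(r[k[0]] if len(k) else np.nan)
    out=np.array(out); print(n,list(zip(th,(out*1e3).round(1))))
    P=np.stack([hx[0]+out*np.cos(np.radians(th)),hx[1]+out*np.sin(np.radians(th))],1).astype(np.float32)
    for h in (12,18):
      for c0 in range(lo+20,hi-20,6):
        m=(abs(th-c0)<=h)&np.isfinite(out)
        if m.sum()<5: continue
        vx,vy,x0,y0=cv2.fitLine(P[m],cv2.DIST_L2,0,.01,.01).ravel()
        res=np.abs((P[m]-[x0,y0])@[-vy,vx]); a=np.degrees(np.arctan2(vy,vx)); a=(a+90)%180-90
        d=abs((np.array(hx)-[x0,y0])@[-vy,vx])
        print(h,c0,'yaw',round(float(a),1),'rms',(res**2).mean()**.5*1e3,'d',d*1e3)
c=dict(np.load('top.npz'));print('rib edge top',world(c,156.5,212.9,.032))
c=dict(np.load('side.npz'));print('rib edge side',world(c,228+228/300*32,296+135/300*32,.032))
```

```text
side [(np.int64(60), np.float64(28.6)), (np.int64(64), np.float64(28.2)), (np.int64(68), np.float64(28.4)), (np.int64(72), np.float64(28.2)), (np.int64(76), np.float64(28.6)), (np.int64(80), np.float64(28.2)), (np.int64(84), np.float64(27.6)), (np.int64(88), np.float64(27.2)), (np.int64(92), np.float64(26.6)), (np.int64(96), np.float64(26.4)), (np.int64(100), np.float64(26.0)), (np.int64(104), np.float64(25.4)), (np.int64(108), np.float64(24.8)), (np.int64(112), np.float64(24.8)), (np.int64(116), np.float64(25.0)), (np.int64(120), np.float64(25.4)), (np.int64(124), np.float64(26.0)), (np.int64(128), np.float64(26.4)), (np.int64(132), np.float64(27.0)), (np.int64(136), np.float64(27.4)), (np.int64(140), np.float64(27.6)), (np.int64(144), np.float64(27.8)), (np.int64(148), np.float64(27.4)), (np.int64(152), np.float64(27.4)), (np.int64(156), np.float64(27.4)), (np.int64(160), np.float64(27.6)), (np.int64(164), np.float64(27.8)), (np.int64(168), np.float64(27.8)), (np.int64(172), np.float64(28.2))]
12 80 yaw -1.2 rms 0.51909417 d 27.22400363847188
12 86 yaw 9.4 rms 0.15517206 d 26.47096
[... 2693 characters left out ...]
16941404936
12 292 yaw 19.4 rms 0.17677158 d 24.55865090278242
18 232 yaw -33.6 rms 0.5406346 d 28.682739845484168
18 238 yaw -26.1 rms 0.61165506 d 28.21919159525673
18 244 yaw -18.3 rms 0.53931004 d 27.86872354574076
18 250 yaw -10.1 rms 0.72220564 d 27.0598559902011
18 256 yaw -2.3 rms 0.50682104 d 26.531963629631704
18 262 yaw 4.0 rms 0.50281954 d 25.828454930063792
18 268 yaw 10.9 rms 0.36462417 d 25.25372540800539
18 274 yaw 15.7 rms 0.38232762 d 24.71566823016407
18 280 yaw 19.2 rms 0.2682356 d 24.536181008702915
18 286 yaw 19.8 rms 0.19913971 d 24.58936501081578
18 292 yaw 20.4 rms 0.17804001 d 24.60062250878991
rib edge top [0.4344 0.3111 0.032 ]
rib edge side [0.4358 0.3183 0.032 ]
```

```bash
cat >> h.py <<'E'
def plan(xyz,yaw=None):
    """tool-frame shift to world TCP target & desired tool-x world angle (deg)"""
    from scipy.spatial.transform import Rotation as Ro
    o=telemetry.get_obs(); R=Ro.from_quat(o['tool_rot']); 
    d=R.inv().apply(np.array(xyz)-o['position'])
    cur=np.degrees(np.arctan2(*R.as_matrix()[[1,0],0]))
    print('t',o['time'],'pos',o['position'],'yaw',round(cur,2),'zaxis',R.as_matrix()[:,2],'w',o['grip_width'],'F',o['ft_force'],'M',o['moment'])
    tgt=R.as_matrix()
    if yaw is not None:
        a=np.radians(yaw); T=np.array([[np.cos(a),np.sin(a),0],[np.sin(a),-np.cos(a),0],[0,0,-1]])
        rv=(R.inv()*Ro.from_matrix(T)).as_rotvec(degrees=True)
    else: rv=np.zeros(3)
    print('d mm',d*1e3,'rot deg',rv)
E
python3 - <<'E'
from h import *
for n in('top','side'):
    P=np.load(n+'_P.npy'); 
    for zlo,zhi in((.08,.2),(.2,.4),(.4,.7),(.7,1.2)):
        for y0 in np.arange(-.7,.6,.2):
            m=(P[...,2]>zlo)&(P[...,2]<zhi)&(P[...,1]>y0)&(P[...,1]<y0+.2)&(P[...,0]>.35)
            if m.sum()>20: print(n,zlo,zhi,'y',round(y0,1),'minx',np.percentile(P[m][:,0],2).round(3),m.sum())
plan((.43,-.32,.23),21)
E
```

```text
top 0.08 0.2 y -0.7 minx 0.616 291
top 0.08 0.2 y -0.3 minx 0.35 257
top 0.08 0.2 y -0.1 minx 0.455 137
top 0.08 0.2 y 0.1 minx 0.451 2402
top 0.08 0.2 y 0.3 minx 0.671 2500
top 0.08 0.2 y 0.5 minx 0.361 4113
top 0.2 0.4 y 0.1 minx 0.684 1352
top 0.2 0.4 y 0.3 minx 0.69 3746
top 0.2 0.4 y 0.5 minx 0.365 9820
top 0.4 0.7 y -0.7 minx 0.6 97
top 0.4 0.7 y -0.5 minx 0.597 3460
top 0.4 0.7 y -0.3 minx 0.598 4211
top 0.4 0.7 y -0.1 minx 0.599 4336
top 0.4 0.7 y 0.1 minx 0.599 1065
top 0.4 0.7 y 0.3 minx 0.888 1180
top 0.4 0.7 y 0.5 minx 0.668 1163
top 0.7 1.2 y -0.5 minx 0.598 1651
top 0.7 1.2 y -0.3 minx 0.598 12920
top 0.7 1.2 y -0.1 minx 0.598 13532
top 0.7 1.2 y 0.1 minx 0.599 2546
side 0.08 0.2 y -0.7 minx 0.617 291
side 0.08 0.2 y -0.3 minx 0.352 215
side 0.08 0.2 y -0.1 minx 0.464 1611
side 0.08 0.2 y 0.1 minx 0.459 5597
side 0.08 0.2 y 0.3 minx 0.671 4721
side 0.08 0.2 y 0.5 minx 0.888 1099
side 0.2 0.4 y -0.1 minx 0.785 780
side 0.2 0.4 y 0.1 minx 0.687 6718
side 0.2 0.4 y 0.3 minx 0.689 6447
side 0.2 0.4 y 0.5 minx 0.888 1068
side 0.4 0.7 y -0.3 minx 0.597 912
side 0.4 0.7 y -0.1 minx 0.598 3634
side 0.4 0.7 y 0.1 minx 0.599 19716
side 0.4 0.7 y 0.3 minx 0.887 982
side 0.7 1.2 y -0.1 minx 0.598 662
side 0.7 1.2 y 0.1 minx 0.599 8955
side 0.7 1.2 y 0.5 minx 0.386 820
t 0.1 pos [ 0.2106 -0.5878  0.2407] yaw 19.7 zaxis [-0.0003  0.0019 -1.    ] w 0.08717199236305588 F [-0.3728  0.3293  0.4063] M [ 0.03   -0.0179  0.043 ]
d mm [ 296.8325 -178.153    11.108 ] rot deg [-0.1087 -0.0201 -1.3011]
```

Emit:
step_arm --targets '[{"dx": 0.05, "dy": -0.03, "dz": 0.002, "rz": -0.3}, {"dx": 0.1, "dy": -0.06, "dz": 0.004, "rz": -0.6}, {"dx": 0.16, "dy": -0.1, "dz": 0.006, "rz": -0.9}, {"dx": 0.215, "dy": -0.13, "dz": 0.008, "rz": -1.3}, {"dx": 0.265, "dy": -0.16, "dz": 0.01, "rz": -1.3}]' --gripper 1 --force 25

```text
invalid input
```

```bash
python3 -c "
from h import *
plan((.42,-.05,.22),21)"
```

```text
t 0.1 pos [ 0.2106 -0.5878  0.2407] yaw 19.7 zaxis [-0.0003  0.0019 -1.    ] w 0.08717199236305588 F [-0.3728  0.3293  0.4063] M [ 0.03   -0.0179  0.043 ]
d mm [ 378.425  -435.7032   21.6245] rot deg [-0.1087 -0.0201 -1.3011]
```

Perhaps all six keys are needed per row.

Emit:
step_arm --targets '[{"dx": 0.05, "dy": -0.03, "dz": 0.002, "rx": 0, "ry": 0, "rz": -0.3}, {"dx": 0.1, "dy": -0.06, "dz": 0.004, "rx": 0, "ry": 0, "rz": -0.6}, {"dx": 0.15, "dy": -0.09, "dz": 0.006, "rx": 0, "ry": 0, "rz": -0.9}, {"dx": 0.2, "dy": -0.12, "dz": 0.008, "rx": 0, "ry": 0, "rz": -1.3}, {"dx": 0.25, "dy": -0.15, "dz": 0.01, "rx": 0, "ry": 0, "rz": -1.3}]' --gripper 1 --force 25

```text
time: 0.72
position: [0.3962, -0.3606, 0.2307]
tool_rot: [0.983, 0.182, -0.0, -0.001]
ft_force: [0.7, -0.7, -0.0]
grip_width: 0.0869
```

```bash
python3 -c "
from h import *
plan((.42,-.08,.22),21)"
```

```text
t 0.725 pos [ 0.3962 -0.3606  0.2307] yaw 20.97 zaxis [-0.0005  0.0024 -1.    ] w 0.0868872902857738 F [ 0.6528 -0.6814 -0.0047] M [ 0.015  -0.041  -0.0222]
d mm [ 122.6468 -253.4811   11.3646] rot deg [-0.1368 -0.0223 -0.0256]
```

Emit:
step_arm --targets '[{"dx": 0.025, "dy": -0.05, "dz": 0.002, "rx": -0.1, "ry": 0, "rz": 0}, {"dx": 0.05, "dy": -0.1, "dz": 0.004, "rx": -0.1, "ry": 0, "rz": 0}, {"dx": 0.075, "dy": -0.15, "dz": 0.006, "rx": -0.1, "ry": 0, "rz": 0}, {"dx": 0.1, "dy": -0.2, "dz": 0.008, "rx": -0.1, "ry": 0, "rz": 0}, {"dx": 0.125, "dy": -0.25, "dz": 0.01, "rx": -0.1, "ry": 0, "rz": 0}]'

```text
time: 1.35
position: [0.4233, -0.0807, 0.2212]
tool_rot: [0.983, 0.182, 0.0, -0.0]
ft_force: [0.6, -1.1, 0.6]
grip_width: 0.0869
```

```bash
python3 -c "
from h import *
plan((.458,.3235,.22),21)"
```

```text
t 1.35 pos [ 0.4233 -0.0807  0.2212] yaw 20.94 zaxis [ 0.0002  0.0009 -1.    ] w 0.08688460365890804 F [ 0.6038 -1.0661  0.5896] M [ 0.0413 -0.0858 -0.0466]
d mm [ 176.8857 -365.08      1.562 ] rot deg [-0.043  -0.0261 -0.0579]
```

Emit:
step_arm --targets '[{"dx": 0.025, "dy": -0.05, "dz": 0, "rx": 0, "ry": 0, "rz": 0}, {"dx": 0.05, "dy": -0.1, "dz": 0, "rx": 0, "ry": 0, "rz": 0}, {"dx": 0.075, "dy": -0.15, "dz": 0, "rx": 0, "ry": 0, "rz": 0}, {"dx": 0.1, "dy": -0.205, "dz": 0.01, "rx": 0, "ry": 0, "rz": 0}, {"dx": 0.125, "dy": -0.26, "dz": 0.02, "rx": 0, "ry": 0, "rz": 0}]'

```text
time: 1.98
position: [0.4471, 0.2088, 0.2012]
tool_rot: [0.983, 0.182, 0.0, -0.0]
ft_force: [1.4, -0.6, 0.1]
grip_width: 0.0869
```

```bash
python3 -c "
from h import *
plan((.458,.3235,.1),21)"
```

```text
t 1.975 pos [0.4471 0.2088 0.2012] yaw 20.95 zaxis [ 0.0008  0.0007 -1.    ] w 0.08691785180506591 F [ 1.3934 -0.6488  0.1025] M [-0.0268 -0.0738 -0.0033]
d mm [  51.0722 -103.2047  101.3292] rot deg [-0.0237 -0.0573 -0.0548]
```

Emit:
step_arm --targets '[{"dx": 0.02, "dy": -0.04, "dz": 0.01, "rx": 0, "ry": 0, "rz": 0}, {"dx": 0.036, "dy": -0.075, "dz": 0.03, "rx": 0, "ry": 0, "rz": 0}, {"dx": 0.051, "dy": -0.103, "dz": 0.06, "rx": 0, "ry": 0, "rz": 0}, {"dx": 0.051, "dy": -0.103, "dz": 0.1, "rx": 0, "ry": 0, "rz": 0}, {"dx": 0.051, "dy": -0.103, "dz": 0.1, "rx": 0, "ry": 0, "rz": 0}]'

```text
time: 2.6
position: [0.4552, 0.3225, 0.0983]
tool_rot: [0.983, 0.182, -0.004, 0.001]
ft_force: [-0.4, 0.5, -0.2]
grip_width: 0.0871
```

```bash
python3 -c "
from h import *
plan((.458,.3235,.0235),21)
for n in('side','top'):
    c=cam(n); print(proj(c,(.458,.3235,.1)))
    u,v=(244,306) if n=='side' else (157,205)
    cv2.imwrite(f'pics/{n}1.png',cv2.resize(c['img'][v-40:v+40,u-40:u+40],(480,480),interpolation=cv2.INTER_CUBIC))
"; python3 -c "
import cv2,numpy as np;cv2.imwrite('pics/b1.png',cv2.resize(np.hstack([cv2.imread('pics/side1.png'),cv2.imread('pics/top1.png')]),(800,400)))"
```

```text
t 2.6 pos [0.4552 0.3225 0.0983] yaw 20.99 zaxis [-0.0069 -0.0027 -1.    ] w 0.08711922244439461 F [-0.4366  0.5301 -0.2244] M [-0.0117  0.0062  0.001 ]
d mm [ 3.505   0.0463 74.8252] rot deg [ 0.003   0.4229 -0.0069]
[242.931  304.7199]
[147.8087 203.4321]
```

View pics/b1.png

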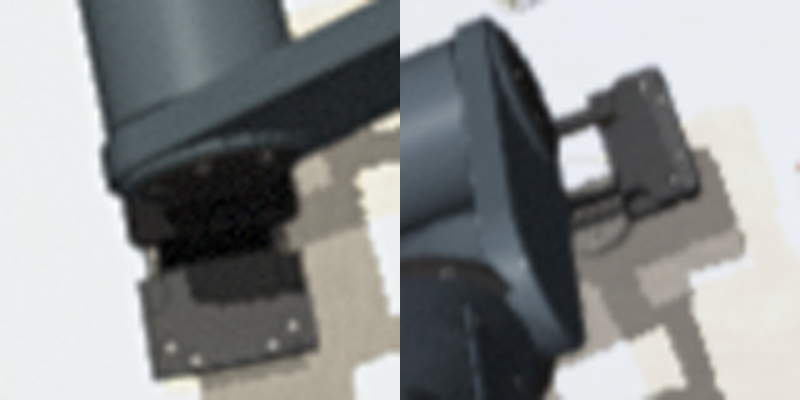

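```bash
python3 -c "
from h import *
plan((.458,.3235,.0235),21)"
```

```text
t 2.7 pos [0.4579 0.3231 0.1015] yaw 20.93 zaxis [ 0.0001  0.0004 -1.    ] w 0.08690411920739412 F [ 0.7425  0.0188 -0.2947] M [-0.0087 -0.0081  0.0061]
d mm [ 0.2011 -0.3099 77.9765] rot deg [-0.0227 -0.0122 -0.0698]
```

Emit:
step_arm --targets '[{"dx": 0, "dy": 0, "dz": 0.02, "rx": 0, "ry": 0, "rz": 0}, {"dx": 0, "dy": 0, "dz": 0.045, "rx": 0, "ry": 0, "rz": 0}, {"dx": 0, "dy": 0, "dz": 0.065, "rx": 0, "ry": 0, "rz": 0}, {"dx": 0, "dy": 0, "dz": 0.078, "rx": 0, "ry": 0, "rz": 0}, {"dx": 0, "dy": 0, "dz": 0.078, "rx": 0, "ry": 0, "rz": 0}]'

```text
time: 3.32
position: [0.4583, 0.3229, 0.0239]
tool_rot: [0.983, 0.181, 0.0, -0.0]
ft_force: [-0.1, -0.1, 0.4]
grip_width: 0.0869
```

Emit:
step_arm --targets '[{"dx": 0, "dy": 0, "dz": 0, "rx": 0, "ry": 0, "rz": 0}, {"dx": 0, "dy": 0, "dz": 0, "rx": 0, "ry": 0, "rz": 0}, {"dx": 0, "dy": 0, "dz": 0, "rx": 0, "ry": 0, "rz": 0}, {"dx": 0, "dy": 0, "dz": 0, "rx": 0, "ry": 0, "rz": 0}, {"dx": 0, "dy": 0, "dz": 0, "rx": 0, "ry": 0, "rz": 0}]' --gripper 0 --force 25

```text
time: 3.95
position: [0.4584, 0.3229, 0.0241]
tool_rot: [0.983, 0.182, 0.0, -0.0]
ft_force: [0.6, -0.9, 2.5]
grip_width: 0.0537
```

```bash
python3 -c "
from h import *
plan((.458,.3235,.0235),21)"
```

```text
t 3.95 pos [0.4584 0.3229 0.0241] yaw 20.91 zaxis [ 0.0007  0.0005 -1.    ] w 0.053686973499072185 F [ 0.6121 -0.9295  2.5167] M [-0.1841  0.028   0.0422]
d mm [-0.1991 -0.7087  0.6457] rot deg [-0.0129 -0.0479 -0.0855]
```

Emit:
step_arm --targets '[{"dx": 0, "dy": 0, "dz": -0.015, "rx": 0, "ry": 0, "rz": 0}, {"dx": 0, "dy": 0, "dz": -0.045, "rx": 0, "ry": 0, "rz": 0}, {"dx": 0, "dy": 0, "dz": -0.09, "rx": 0, "ry": 0, "rz": 0}, {"dx": 0, "dy": 0, "dz": -0.14, "rx": 0, "ry": 0, "rz": 0}, {"dx": 0, "dy": 0, "dz": -0.18, "rx": 0, "ry": 0, "rz": 0}]'

```text
time: 4.58
position: [0.4581, 0.3228, 0.2066]
tool_rot: [0.983, 0.182, 0.001, -0.0]
ft_force: [-0.9, -0.2, -3.0]
grip_width: 0.0534
```

```bash
python3 -c "
from h import *
plan((.4735,-.023,.2),18)"
```

```text
t 4.575 pos [0.4581 0.3228 0.2066] yaw 20.91 zaxis [ 0.0018  0.0012 -1.    ] w 0.053361021887552464 F [-0.8957 -0.1644 -3.0495] M [ 0.0162 -0.0104 -0.0023]
d mm [-109.0797  328.5462    6.2715] rot deg [-0.0275 -0.1217  2.9144]
```

Emit:
step_arm --targets '[{"dx": -0.012, "dy": 0.035, "dz": 0, "rx": 0, "ry": 0, "rz": 0.5}, {"dx": -0.027, "dy": 0.08, "dz": 0, "rx": 0, "ry": 0, "rz": 1}, {"dx": -0.043, "dy": 0.13, "dz": 0, "rx": 0, "ry": 0, "rz": 2}, {"dx": -0.06, "dy": 0.18, "dz": 0, "rx": 0, "ry": 0, "rz": 2.5}, {"dx": -0.076, "dy": 0.23, "dz": 0, "rx": 0, "ry": 0, "rz": 2.9}]'

```text
time: 5.2
position: [0.4686, 0.0795, 0.2069]
tool_rot: [0.988, 0.157, 0.001, -0.0]
ft_force: [0.5, -0.1, -1.7]
grip_width: 0.054
```

Emit:
step_arm --targets '[{"dx": -0.01, "dy": 0.03, "dz": 0, "rx": 0, "ry": 0, "rz": 0}, {"dx": -0.02, "dy": 0.06, "dz": 0, "rx": 0, "ry": 0, "rz": 0}, {"dx": -0.025, "dy": 0.08, "dz": 0, "rx": 0, "ry": 0, "rz": 0}, {"dx": -0.027, "dy": 0.09, "dz": 0, "rx": 0, "ry": 0, "rz": 0}, {"dx": -0.027, "dy": 0.09, "dz": 0, "rx": 0, "ry": 0, "rz": 0}]'

```text
time: 5.82
position: [0.4707, -0.0146, 0.2071]
tool_rot: [0.988, 0.156, 0.001, -0.001]
ft_force: [-0.5, 0.1, -2.2]
grip_width: 0.0538
```

```bash
python3 -c "
from h import *
plan((.4735,-.023,.16),18)
for n in('side','top'):
    c=cam(n); 
    u,v=map(int,proj(c,(.47,-.02,.15)));print(u,v)
    cv2.imwrite(f'pics/{n}2.png',cv2.resize(c['img'][v-40:v+40,u-40:u+40],(400,400),interpolation=cv2.INTER_CUBIC))
cv2.imwrite('pics/b2.png',np.hstack([cv2.imread('pics/side2.png'),cv2.imread('pics/top2.png')]))
plan((.4735,-.023,.16),18)
"
```

```text
t 5.825 pos [ 0.4707 -0.0146  0.2071] yaw 17.96 zaxis [ 0.0023  0.0016 -1.    ] w 0.053781261150044175 F [-0.4714  0.1173 -2.2374] M [-0.019   0.0401  0.017 ]
d mm [-0.0382  8.8983 47.0493] rot deg [-0.047  -0.1516 -0.0435]
263 173
263 198
t 5.925 pos [ 0.4704 -0.0137  0.2069] yaw 18.04 zaxis [ 0.0016  0.0018 -1.    ] w 0.053413256409185456 F [ 0.3097  0.4233 -2.1596] M [ 0.0006  0.0383 -0.001 ]
d mm [-0.0213  9.826  46.8669] rot deg [-0.0716 -0.1214  0.0441]
```

View pics/b2.png

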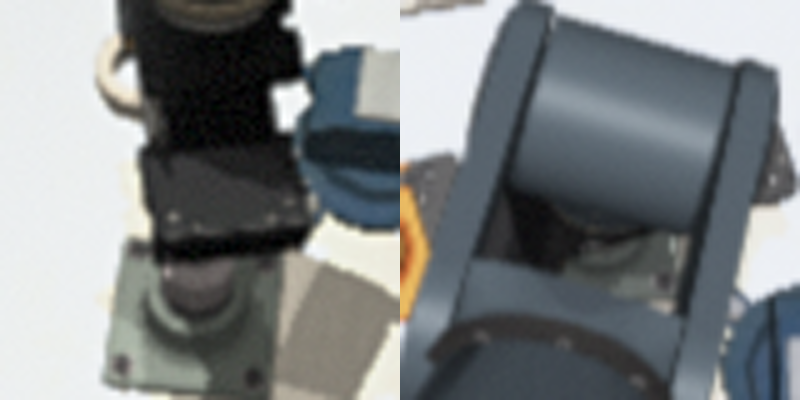

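```bash
python3 -c "
from h import *
for n in('side','top'):
    P=np.load(n+'_P.npy'); i=cv2.cvtColor(dict(np.load('side.npz' if n=='side' else 'top.npz'))['img'],cv2.COLOR_BGR2GRAY)
    m=(P[...,2]>.03)&(P[...,2]<.3)&(P[...,0]>.28)&(P[...,0]<.52)&(P[...,1]<-.08)&(P[...,1]>-.32)
    q=P[m]; print(n,m.sum(),np.percentile(q,[1,50,99],axis=0))
    q=q[q[:,1]>-.15]; print(len(q), q.max(0) if len(q) else '')
"
```

```text
side 1384 [[ 0.2814 -0.203   0.0323]
 [ 0.3422 -0.1441  0.0818]
 [ 0.4255 -0.1178  0.1155]]
777 [ 0.4271 -0.116   0.1166]
top 1144 [[ 0.2826 -0.2029  0.04  ]
 [ 0.344  -0.1562  0.0842]
 [ 0.4267 -0.1177  0.1163]]
469 [ 0.4273 -0.1162  0.1181]
```

Emit:
step_arm --targets '[{"dx": 0, "dy": 0.004, "dz": 0.01, "rx": 0, "ry": 0, "rz": 0}, {"dx": 0, "dy": 0.0095, "dz": 0.025, "rx": 0, "ry": 0, "rz": 0}, {"dx": 0, "dy": 0.0095, "dz": 0.045, "rx": 0, "ry": 0, "rz": 0}, {"dx": 0, "dy": 0.0095, "dz": 0.06, "rx": 0, "ry": 0, "rz": 0}, {"dx": 0, "dy": 0.0095, "dz": 0.06, "rx": 0, "ry": 0, "rz": 0}]'

```text
time: 6.55
position: [0.4723, -0.022, 0.1454]
tool_rot: [0.988, 0.157, -0.001, -0.002]
ft_force: [-0.8, -0.2, -2.3]
grip_width: 0.0534
```

```bash
python3 -c "
from h import *
ims=[]
for n in('side','top'):
    c=cam(n); 
    u,v=map(int,proj(c,(.4735,-.023,.11)));print(u,v)
    ims.append(cv2.resize(c['img'][v-25:v+25,u-25:u+25],(400,400),interpolation=cv2.INTER_CUBIC))
cv2.imwrite('pics/b3.png',np.hstack(ims))
plan((.4735,-.023,.11),18)
"
```

```text
261 179
263 198
t 6.65 pos [ 0.4735 -0.0224  0.1467] yaw 18.08 zaxis [ 0.0013  0.002  -1.    ] w 0.05372100766857555 F [ 0.7677  0.115  -2.5372] M [-0.014  -0.0064 -0.006 ]
d mm [-0.2731  0.6399 36.7202] rot deg [-0.0842 -0.1059  0.0778]
```

View pics/b3.png

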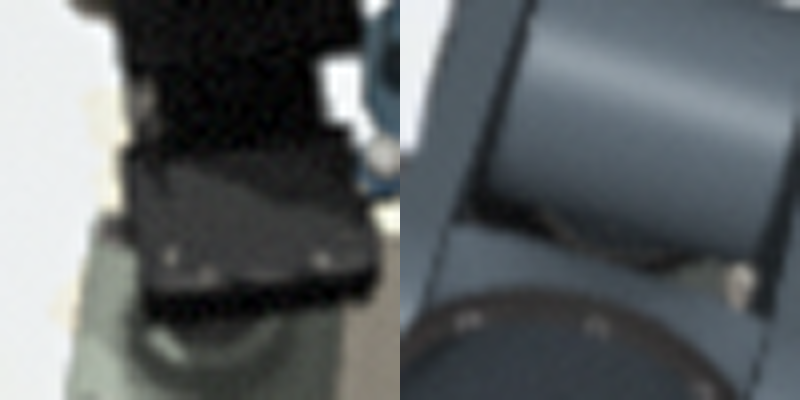

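Emit:
step_arm --targets '[{"dx": 0, "dy": 0.0006, "dz": 0.005, "rx": 0, "ry": -0.1, "rz": 0}, {"dx": 0, "dy": 0.0006, "dz": 0.01, "rx": 0, "ry": -0.1, "rz": 0}, {"dx": 0, "dy": 0.0006, "dz": 0.015, "rx": 0, "ry": -0.1, "rz": 0}, {"dx": 0, "dy": 0.0006, "dz": 0.02, "rx": 0, "ry": -0.1, "rz": 0}, {"dx": 0, "dy": 0.0006, "dz": 0.02, "rx": 0, "ry": -0.1, "rz": 0}]'

```text
time: 7.28
position: [0.4734, -0.0229, 0.1262]
tool_rot: [0.988, 0.157, -0.001, -0.001]
ft_force: [-0.3, 0.1, -2.1]
grip_width: 0.0537
```

```bash
python3 -c "
from h import *
plan((.4735,-.023,.11),18)
"
```

```text
t 7.275 pos [ 0.4734 -0.0229  0.1262] yaw 18.07 zaxis [-0.0015  0.0018 -1.    ] w 0.05367867631986189 F [-0.2846  0.0587 -2.0571] M [0.0277 0.0503 0.0044]
d mm [ 0.087   0.2053 16.2423] rot deg [-0.1226  0.0481  0.0679]
```

Emit:
step_arm --targets '[{"dx": 0, "dy": 0, "dz": 0.003, "rx": 0, "ry": 0, "rz": 0}, {"dx": 0, "dy": 0, "dz": 0.006, "rx": 0, "ry": 0, "rz": 0}, {"dx": 0, "dy": 0, "dz": 0.009, "rx": 0, "ry": 0, "rz": 0}, {"dx": 0, "dy": 0, "dz": 0.012, "rx": 0, "ry": 0, "rz": 0}, {"dx": 0, "dy": 0, "dz": 0.012, "rx": 0, "ry": 0, "rz": 0}]'

```text
time: 7.9
position: [0.4732, -0.0228, 0.114]
tool_rot: [0.988, 0.157, -0.001, -0.001]
ft_force: [1.0, 0.3, -2.7]
grip_width: 0.0541
```

```bash
python3 -c "
from h import *
plan((.4735,-.023,.11),18)
"
```

```text
t 7.9 pos [ 0.4732 -0.0228  0.114 ] yaw 18.07 zaxis [-0.002   0.0019 -1.    ] w 0.05405238375390257 F [ 0.996   0.3166 -2.67  ] M [-0.0383  0.0034 -0.0046]
d mm [0.2222 0.2886 3.9945] rot deg [-0.1397  0.0747  0.07  ]
```

Emit:
step_arm --targets '[{"dx": 0, "dy": 0, "dz": 0.002, "rx": 0, "ry": 0, "rz": 0}, {"dx": 0, "dy": 0, "dz": 0.004, "rx": 0, "ry": 0, "rz": 0}, {"dx": 0, "dy": 0, "dz": 0.006, "rx": 0, "ry": 0, "rz": 0}, {"dx": 0, "dy": 0, "dz": 0.0075, "rx": 0, "ry": 0, "rz": 0}, {"dx": 0, "dy": 0, "dz": 0.0075, "rx": 0, "ry": 0, "rz": 0}]'

```text
time: 8.52
position: [0.4733, -0.0228, 0.1068]
tool_rot: [0.988, 0.157, -0.001, -0.001]
ft_force: [-0.7, 0.7, 4.0]
grip_width: 0.0539
```

```bash
python3 -c "
from h import *
plan((.4735,-.023,.11),32)
"
```

```text
t 8.525 pos [ 0.4733 -0.0228  0.1068] yaw 18.07 zaxis [-0.0017  0.0018 -1.    ] w 0.05393071546111691 F [-0.724   0.6713  4.0012] M [ 0.0311  0.3095 -0.0275]
d mm [ 0.1624  0.2374 -3.1968] rot deg [ -0.1356   0.0461 -13.9265]
```

Emit:
step_arm --targets '[{"dx": 0, "dy": 0, "dz": 0, "rx": 0, "ry": 0, "rz": -2}, {"dx": 0, "dy": 0, "dz": 0, "rx": 0, "ry": 0, "rz": -4}, {"dx": 0, "dy": 0, "dz": 0, "rx": 0, "ry": 0, "rz": -6}, {"dx": 0, "dy": 0, "dz": 0, "rx": 0, "ry": 0, "rz": -8}, {"dx": 0, "dy": 0, "dz": 0, "rx": 0, "ry": 0, "rz": -9}]'

```text
time: 9.15
position: [0.473, -0.0227, 0.1067]
tool_rot: [0.972, 0.235, -0.001, -0.001]
ft_force: [-2.3, -0.3, 4.1]
grip_width: 0.0539
```

```bash
python3 -c "
from h import *
plan((.4735,-.023,.11),32)
"
```

```text
t 9.15 pos [ 0.473  -0.0227  0.1067] yaw 27.15 zaxis [-0.0024  0.002  -1.    ] w 0.05392434634265628 F [-2.3172 -0.2724  4.0824] M [ 0.1515  0.4177 -0.14  ]
d mm [ 0.3259  0.4832 -3.2578] rot deg [-0.1668  0.061  -4.8471]
```

Emit:
step_arm --targets '[{"dx": 0, "dy": 0, "dz": 0, "rx": 0, "ry": 0, "rz": -1}, {"dx": 0, "dy": 0, "dz": 0, "rx": 0, "ry": 0, "rz": -2}, {"dx": 0, "dy": 0, "dz": 0, "rx": 0, "ry": 0, "rz": -3}, {"dx": 0, "dy": 0, "dz": 0, "rx": 0, "ry": 0, "rz": -4}, {"dx": 0, "dy": 0, "dz": 0, "rx": 0, "ry": 0, "rz": -5}]'

```text
time: 9.78
position: [0.4729, -0.0227, 0.1067]
tool_rot: [0.961, 0.278, -0.001, -0.001]
ft_force: [-1.9, 0.2, 3.8]
grip_width: 0.054
```

```bash
python3 -c "
from h import *
plan((.4735,-.023,.11),32)
"
```

```text
t 9.775 pos [ 0.4729 -0.0227  0.1067] yaw 32.22 zaxis [-0.0024  0.002  -1.    ] w 0.05399034120835705 F [-1.9107  0.2368  3.8409] M [ 0.011   0.4562 -0.1091]
d mm [ 0.3252  0.5034 -3.2785] rot deg [-0.1695  0.0592  0.2233]
```

Emit:
step_arm --targets '[{"dx": 0, "dy": 0, "dz": 0, "rx": 0, "ry": 0, "rz": -1}, {"dx": 0, "dy": 0, "dz": 0, "rx": 0, "ry": 0, "rz": -2}, {"dx": 0, "dy": 0, "dz": 0, "rx": 0, "ry": 0, "rz": -3}, {"dx": 0, "dy": 0, "dz": 0, "rx": 0, "ry": 0, "rz": -4}, {"dx": 0, "dy": 0, "dz": 0, "rx": 0, "ry": 0, "rz": -5}]'

```text
time: 10.4
position: [0.473, -0.0228, 0.1065]
tool_rot: [0.948, 0.32, -0.001, -0.001]
ft_force: [0.6, -0.1, -2.3]
grip_width: 0.0542
```

```bash
python3 -c "
from h import *
plan((.4735,-.023,.11),32)
"
```

```text
t 10.4 pos [ 0.473  -0.0228  0.1065] yaw 37.29 zaxis [-0.0024  0.0019 -1.    ] w 0.05418993308762248 F [ 0.5567 -0.0552 -2.3226] M [-0.0578 -0.0072 -0.0075]
d mm [ 0.2321  0.453  -3.4744] rot deg [-0.171  0.051  5.29 ]
```

Emit:
step_arm --targets '[{"dx": 0, "dy": 0, "dz": 0.001, "rx": 0, "ry": 0, "rz": 0}, {"dx": 0, "dy": 0, "dz": 0.002, "rx": 0, "ry": 0, "rz": 0}, {"dx": 0, "dy": 0, "dz": 0.003, "rx": 0, "ry": 0, "rz": 0}, {"dx": 0, "dy": 0, "dz": 0.004, "rx": 0, "ry": 0, "rz": 0}, {"dx": 0, "dy": 0, "dz": 0.0045, "rx": 0, "ry": 0, "rz": 0}]'

```text
time: 11.02
position: [0.473, -0.0228, 0.1019]
tool_rot: [0.948, 0.32, -0.001, -0.001]
ft_force: [0.7, -0.4, -2.7]
grip_width: 0.054
```

```bash
python3 -c "
from h import *
plan((.4735,-.023,.099),36)
"
```

```text
t 11.025 pos [ 0.473  -0.0228  0.1019] yaw 37.29 zaxis [-0.0025  0.002  -1.    ] w 0.05398884184791371 F [ 0.7035 -0.3797 -2.7237] M [-0.042  -0.0089 -0.0155]
d mm [0.2602 0.4978 2.9384] rot deg [-0.1773  0.048   1.2883]
```

Free drop to 0.102. Now seat with light pressure (about 3 mm more).

Emit:
step_arm --targets '[{"dx": 0, "dy": 0, "dz": 0.001, "rx": 0.1, "ry": 0, "rz": 0}, {"dx": 0, "dy": 0, "dz": 0.002, "rx": 0, "ry": 0, "rz": 0}, {"dx": 0, "dy": 0, "dz": 0.003, "rx": 0, "ry": 0, "rz": 0}, {"dx": 0, "dy": 0, "dz": 0.0035, "rx": 0, "ry": 0, "rz": 0}, {"dx": 0, "dy": 0, "dz": 0.0035, "rx": 0, "ry": 0, "rz": 0}]'

```text
time: 11.65
position: [0.4731, -0.0228, 0.0987]
tool_rot: [0.948, 0.32, -0.001, -0.001]
ft_force: [-1.1, 0.1, 5.5]
grip_width: 0.0536
```

```bash
python3 -c "
from h import *
plan((.4735,-.023,.099),36)
"
```

```text
t 11.65 pos [ 0.4731 -0.0228  0.0987] yaw 37.29 zaxis [-0.0021  0.0018 -1.    ] w 0.05361931191904598 F [-1.1352  0.1323  5.4854] M [-0.0083  0.1128 -0.0187]
d mm [ 0.1773  0.3744 -0.3332] rot deg [-0.1537  0.0332  1.2923]
```

Emit:
step_arm --targets '[{"dx": 0, "dy": 0, "dz": -0.001, "rx": 0, "ry": 0, "rz": 0}, {"dx": 0, "dy": 0, "dz": -0.002, "rx": 0, "ry": 0, "rz": 0}, {"dx": 0, "dy": 0, "dz": -0.0022, "rx": 0, "ry": 0, "rz": 0}, {"dx": 0, "dy": 0, "dz": -0.0022, "rx": 0, "ry": 0, "rz": 0}, {"dx": 0, "dy": 0, "dz": -0.0022, "rx": 0, "ry": 0, "rz": 0}]'

```text
time: 12.28
position: [0.4731, -0.0228, 0.1008]
tool_rot: [0.948, 0.32, -0.001, -0.001]
ft_force: [-0.6, 0.8, 1.7]
grip_width: 0.0538
```

Emit:
step_arm --targets '[{"dx": 0, "dy": 0, "dz": 0, "rx": 0, "ry": 0, "rz": 0}, {"dx": 0, "dy": 0, "dz": 0, "rx": 0, "ry": 0, "rz": 0}, {"dx": 0, "dy": 0, "dz": 0, "rx": 0, "ry": 0, "rz": 0}, {"dx": 0, "dy": 0, "dz": 0, "rx": 0, "ry": 0, "rz": 0}, {"dx": 0, "dy": 0, "dz": 0, "rx": 0, "ry": 0, "rz": 0}]' --gripper 1

```text
time: 12.9
position: [0.4731, -0.0228, 0.1008]
tool_rot: [0.948, 0.32, -0.001, -0.001]
ft_force: [0.2, 1.1, 0.2]
grip_width: 0.0857
```

Now rise straight up, then clear sideways to look.

Emit:
step_arm --targets '[{"dx": 0, "dy": 0, "dz": -0.01, "rx": 0, "ry": 0, "rz": 0}, {"dx": 0, "dy": 0, "dz": -0.03, "rx": 0, "ry": 0, "rz": 0}, {"dx": 0, "dy": 0, "dz": -0.06, "rx": 0, "ry": 0, "rz": 0}, {"dx": 0, "dy": 0, "dz": -0.1, "rx": 0, "ry": 0, "rz": 0}, {"dx": 0, "dy": 0, "dz": -0.13, "rx": 0, "ry": 0, "rz": 0}]'

```text
time: 13.52
position: [0.4736, -0.0231, 0.233]
tool_rot: [0.948, 0.32, 0.0, -0.001]
ft_force: [-0.2, -0.6, 0.2]
grip_width: 0.0869
```

```bash
python3 -c "
from h import *
plan((.42,-.3,.24),37)
"
```

```text
t 13.525 pos [ 0.4736 -0.0231  0.233 ] yaw 37.29 zaxis [-0.0001  0.0013 -1.    ] w 0.0869345419499685 F [-0.1869 -0.639   0.177 ] M [ 0.0049 -0.0278 -0.0012]
d mm [-210.4646  187.8104   -7.3391] rot deg [-0.0643 -0.039   0.2945]
```

Emit:
step_arm --targets '[{"dx": -0.04, "dy": 0.036, "dz": 0, "rx": 0, "ry": 0, "rz": 0}, {"dx": -0.08, "dy": 0.072, "dz": 0, "rx": 0, "ry": 0, "rz": 0}, {"dx": -0.12, "dy": 0.11, "dz": 0, "rx": 0, "ry": 0, "rz": 0}, {"dx": -0.165, "dy": 0.15, "dz": -0.005, "rx": 0, "ry": 0, "rz": 0}, {"dx": -0.21, "dy": 0.19, "dz": -0.007, "rx": 0, "ry": 0, "rz": 0}]'

```text
time: 14.15
position: [0.4212, -0.3033, 0.2408]
tool_rot: [0.948, 0.32, 0.001, 0.0]
ft_force: [0.5, 0.3, -0.1]
grip_width: 0.0872
```

```bash
python3 -c "
from h import *
ims=[]
for n in('side','top'):
    c=cam(n); 
    u,v=map(int,proj(c,(.4735,-.023,.1)));print(u,v)
    ims.append(cv2.resize(c['img'][v-25:v+25,u-25:u+25],(400,400),interpolation=cv2.INTER_CUBIC))
    g,w=np.mgrid[0:384,0:512]; d=c['depth']
    p=np.stack([w,g,np.ones_like(w)],-1)@np.linalg.inv(c['K']).T*d[...,None]; P=(p-c['t'])@c['R']
    r=np.hypot(P[...,0]-.4735,P[...,1]+.023)
    m=(r<.025)&(r>.013)&(P[...,2]>.06); q=P[m]; print(n,m.sum(),'z',np.percentile(q[:,2],[5,25,50,75,95]))
    k=q[q[:,2]<.13]; A=np.c_[k[:,0]-.4735,k[:,1]+.023,np.ones(len(k))]; print('plane',np.linalg.lstsq(A,k[:,2],rcond=None)[0])
cv2.imwrite('pics/b4.png',np.hstack(ims))
"
```

```text
261 181
side 162 z [0.1041 0.1058 0.1072 0.1085 0.1101]
plane [ 0.0017 -0.0064  0.1072]
263 199
top 157 z [0.1027 0.1055 0.1069 0.1086 0.1112]
plane [-0.0205 -0.0075  0.1071]
```

View pics/b4.png

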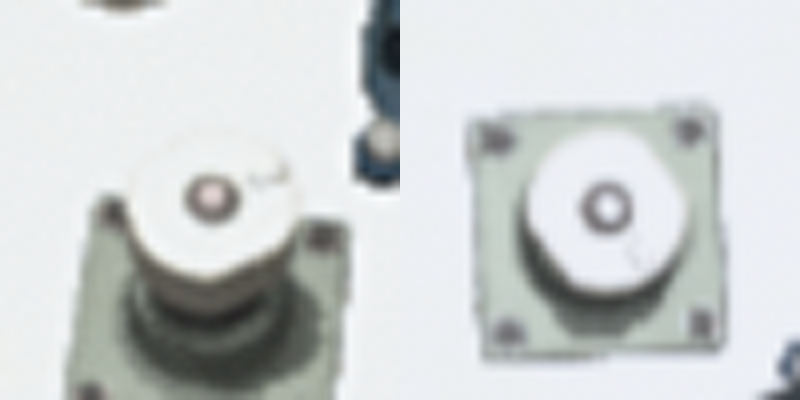

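Both views show the hub centred on the grey stand, at about (212,200) in the left half of the picture and (606,208) in the right. The nose shows in the bore, and the rib lies on the keyway side. The hub's top is at 0.107 m, which is 77 + 30 mm, and level, so it is home.

```bash
python3 -c "
from h import *
print(robot.hand_in())"
```

```text
the job is handed in; nothing more can be done
None
```

The hub is fitted on the grey stand, seated home and released, and the job is handed in; the arm's clock read about 14 s of the 54 s allowed.

**What I did:**
- I gripped the hub across its flats and set it over the nose right way up, with the tab about 14° short of the keyway as seen.
- I turned it under about 6.5 N. The tab dropped in at a hub yaw between 32° and 37°, where the upward push vanished.
- I lowered it freely, then pressed it home with about 8 N, eased off, let go and backed away.

**Last checks:**
- **Seating:** the hub's top is at 0.107 m in both views, against 0.107 m expected when home. It is level within about 1° and centred on the nose.
- **Spindle load:** the highest reading was about 8 N against the 25 N limit. I read the force only at the end of each move.
- **Bystanders:** the arm never went down near the ring nut, bolt, bush or wrench, but I did not measure them again at the end.

**Disagreements:**
- The two cameras differed by about 2 mm in x, so I used the mean.
- The tab dropped 2–5° later than the keyway angle of about 32° seen from above (hub yaw with the tab in line), so I went by feel. The side view's own keyway figure was off because the nose was in the way.

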